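# Draw the scraper out of the pug mill's guard

## Robot

A 6-joint arm with a two-finger parallel gripper is mounted at the origin on the work surface. World frame = base frame: x ahead of the robot, y to its left, z up, the work surface at z = 0. Lengths are in mm, angles in degrees, forces in N, time in s.
With the tool pointing down it reaches from about 350 to 850 mm from the base axis. Payload 8.1 kg.
Tool frame: the origin (TCP) lies at the very end of the fingers, on their centre line; the grasp point (between the pads) lies r.tcp_to_grasp behind it (r.tcp_to_grasp is the distance from the TCP to the grasp point, in mm); z points along the fingers, y is the line along which they close (so a half turn about z gives the same grasp; the last joint's range is limited). The gripper opens to 85 mm and grips with 20 to 120 N. Pads are 22 mm wide; open, the fingers measure 114 mm over their backs; the gripper's body (76 mm by 85 mm) begins 54 mm behind the grasp point. The pads swing forward as they close: fully open they stand 13 mm farther back than shut.
Start: joints at [65.982, 7.471, 85.268, -0, 87.261, -4.893], TCP at [196.56, 566.895, 231.292] pointing down, gripper open.
Joint ranges: [-169.43, 169.43], [-51.17, 129.36], [1.28, 143.12], [-76.62, 256.62], [0, 156.53], [-152.29, 152.29]. Speed limits (degrees/s): [136.94, 136.94, 159.86, 180, 180, 180].

## Interface

Orientations are given as [roll, pitch, yaw] about the fixed x, y, z axes, in that order (R = Rz(yaw) Ry(pitch) Rx(roll)).
In Python, from bench import sense, viewer, order, r gives the robot as it stands.
- The arm moves only by the tool carry_out, never from a script. Its argument "increments" is one flat list of numbers, 7 for each row, row after row: the shift along the tool's x, y, z as a fraction of full scale, then the turn, a rotation vector about the tool's x, y, z as a fraction of full scale, then the opening, from -1 (shut) to 1 (fully open). A call has exactly 10 rows; each row is the pose to reach, as a shift and turn from the pose commanded when the call began, along the tool's axes at that moment, turning the shorter way round; what a row does not reach only later rows make up. Full scale, the value 1, is 400 mm for a shift and 2 pi rad for a turn. A row lasts 1/8 s, in which the tool goes at most 62.5 mm and 10.7 degrees, less where a joint would pass 70% of its speed; a pose out of reach is approached as far as the arm can. A call with a number of a shift or a turn outside -1 to 1 is refused whole. A call with a gripper value outside its range is refused whole. The fingers move at their own pace and stop on an object; "force" is the grip in N (left out, the last holds). Time passes only in rows, so rows that repeat a pose let the fingers close, or fill a call up. It gives the time, the measured TCP pose, the force, the opening and the grip force at its end, in the units of the state.
- sense(): the state, without advancing time (a new reading comes with each control period).
- viewer.snapshot(name): name is "scene" or "top" or "wrist"; returns the picture (384x512x3 uint8, red, green, blue); there is no depth.
- viewer.get_calibration(name): a dict with "fx", "fy", "cx", "cy" (pixels), "k1" (the pictures are not rectified: a ray, as slopes to the right and down, at radius r is drawn at 1 + k1 r^2 times it, then the intrinsics apply), "R" (3x3) and "t" (3): a world point X has camera coordinates R X + t. Camera axes: x right, y down, z forward; pixel columns grow to the right and rows downward; lengths in mm; the calibration is good to about 2 mm. A picture is of the moment at which its call begins: read the wrist's pose just before it. get_calibration takes no time and is no camera call; for the wrist camera it gives the pose at the moment of the call.
- order.hand_in(): hands the job in; it is judged then, once.
The state is a dict: "time": time; "joint_pos": joint angles; "qd": joint speeds; "joint_efforts": joint torques, N m; "tool_pos": TCP position; "tcp_rot": TCP orientation; "ft_force": force on the tool from outside, world axes, zero at the start; "wrist_torque": the same for the moment, N m; "finger_gap": finger opening in mm; "grip_force": force on a finger pad.
Only numpy, scipy, OpenCV 4.12 (cv2) and the standard library are available. Lean on these libraries where they do the work, as an engineer would, in place of code of your own. Each camera call takes 0.05 s, during which the arm holds its last target. There are 200 camera calls.

## Task

Take the flat-handled scraper out of the pug mill: its foot is turned across under the guard plate, so turn it in line with its slot, draw it straight up and out, and stand it handle up in the square wooden tool box. Leave the round-knobbed plunger in its slot.

Things in the scene. Friction and masses are not known exactly. Their poses are not given: they have to be found in the camera images.
- scraper: Loose scraper, 0.3 kg, hung upright in either guard slot by its 54 mm round collar (z 75-83 mm). Origin: centre of foot's underside, z up. Steel foot 70 (own x) x 14 (y) x 12 mm high, 14 mm stem. Flat wooden handle 50 (x) x 12 mm (y), z 83-143, parallel to the foot. It starts 45 to 90 degrees off the slot's length, either way; half a turn is the same.
- pugmill: Fixed green hopper 170 (x) x 270 mm (y), barrel at -x, motor housing at +x; steel guard plate 6 mm thick on it, upper face 110 mm above the table. Origin: on the table under the hopper's centre. Two slots at x = 0, y = +65 and -65 mm, each 96 mm long along the mill's x, 34 mm wide. Hollow below, down to 12 mm above the table: the foot can turn there.
- toolbox: Empty square wooden box, open on top, fixed: 120 x 120 mm outside, 104 x 104 mm inside, 85 mm high, floor 8 mm thick. Origin: centre of its underside.
- plunger: Bystander in the other slot: like stem and collar, but a round wooden knob 32 mm across (top 113 mm above its origin) and a small round foot. Origin: centre of its foot's underside.
There are look-alikes about, which are no part of the job. What is shaped like the scraper but green or yellow is not meant.

How it is judged:
By the outcome, as a careful person would: the job done as asked, in the order asked, and still so for the second after the job is handed in, with the robot touching nothing.
It also fails if it takes over 48 s, if anything falls off the work surface, if the arm or the gripper's body presses on something with over 40 N, if the wrist force passes 120 N, or if a joint passes its speed limit or range.

## Working session

There is one attempt and no reset: what is moved stays moved. The work goes in short steps, Python scripts to look and compute and a tool call to move; the robot and the scene stay as the last step left them, time stands still between calls to the robot, and variables do not carry over. Pictures are saved under pics/ and viewed, at most 10 in all, crops included, and the job is handed in when it is done.

Besides the shell and the picture viewer there is one more tool, called after "Emit:" as name(argument=value, ...) on one line, values as JSON. carry_out: Moves the arm, as the interface text tells. Its arguments: {"type":"object","properties":{"increments":{"type":"array"},"force":{"type":"number"}},"required":["increments"]}

```bash
mkdir -p pics; ls; python3 - <<'E'
from bench import sense,viewer,r
import cv2,numpy as np
s=sense();print(s,r.tcp_to_grasp)
a=[viewer.snapshot(n) for n in("scene","top")]
for n,i in zip(("scene","top"),a):
    cv2.imwrite(f"pics/{n}0.png",i[:,:,::-1]);c=viewer.get_calibration(n);print(n,c)
E
```

```text
pics
{'time': 0.0, 'joint_pos': array([ 6.59806753e+01,  7.51594676e+00,  8.53303149e+01,  9.56042351e-04,
        8.72632471e+01, -4.89155404e+00]), 'qd': array([-0.01832522,  0.00763654, -0.07009979,  0.04949566, -0.13035796,
       -0.02203445]), 'joint_efforts': array([ 3.59368838e-03, -5.69393277e+01, -5.00562751e+01,  4.70599225e-04,
        1.42711157e-02,  1.60716189e-05]), 'tool_pos': array([196.33147378, 566.36737934, 230.22578735]), 'tcp_rot': array([-1.79890971e+02, -1.02892012e-02,  1.60872173e+02]), 'ft_force': array([-0.61873817,  0.25158858,  0.33416576]), 'wrist_torque': array([-0.03088581,  0.01970477,  0.01505301]), 'grip_force': 0.0, 'finger_gap': 85.3063213939154} 18.700000000000003
scene {'fx': 460.48336984299624, 'fy': 460.48336984299624, 'cx': 247.5875219308217, 'cy': 189.18559475976502, 'k1': -0.019645446331594714, 'R': array([[ 0.05859522,  0.9982597 ,  0.00664599],
       [ 0.75188207, -0.03975216, -0.6580981 ],
       [-0.65668862,  0.0435584 , -0.75290286]]), 't': array([ 9.59672755e-01, -3.26079111e+02,  1.58753487e+03])}
top {'fx': 373.8903807717121, 'fy': 373.8903807717121, 'cx': 251.12385774832498, 'cy': 189.48748645203725, 'k1': -0.07540231011603761, 'R': array([[ 0.01509956, -0.99983455,  0.01014237],
       [-0.98249173, -0.01671992, -0.18555441],
       [ 0.18569329, -0.00716301, -0.98258165]]), 't': array([-48.98969752, 450.77891483, 846.25571139])}
```

```bash
python3 - <<'E'
import cv2
for n in("scene","top"):
    cv2.imwrite(f"pics/{n}0b.png",cv2.resize(cv2.imread(f"pics/{n}0.png"),(800,600),interpolation=cv2.INTER_CUBIC))
E
```

```text
(no output)
```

View pics/scene0b.png

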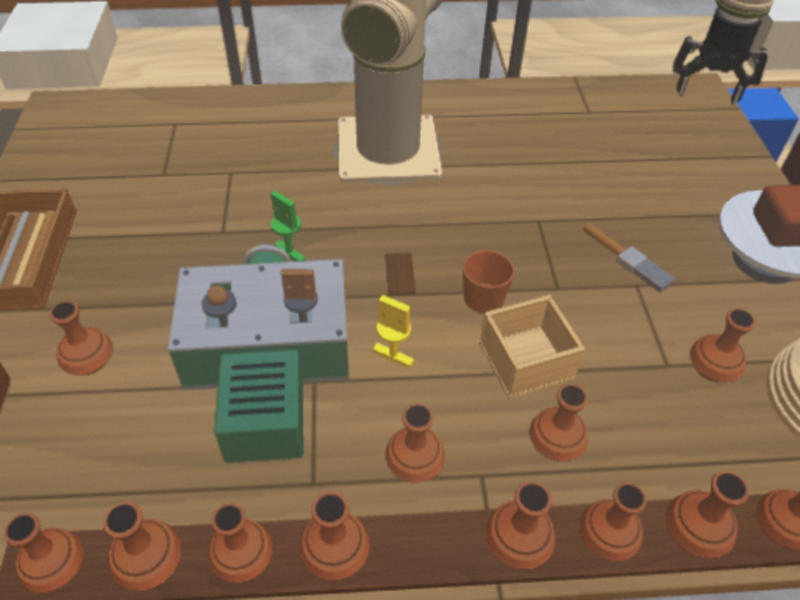

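View pics/top0b.png

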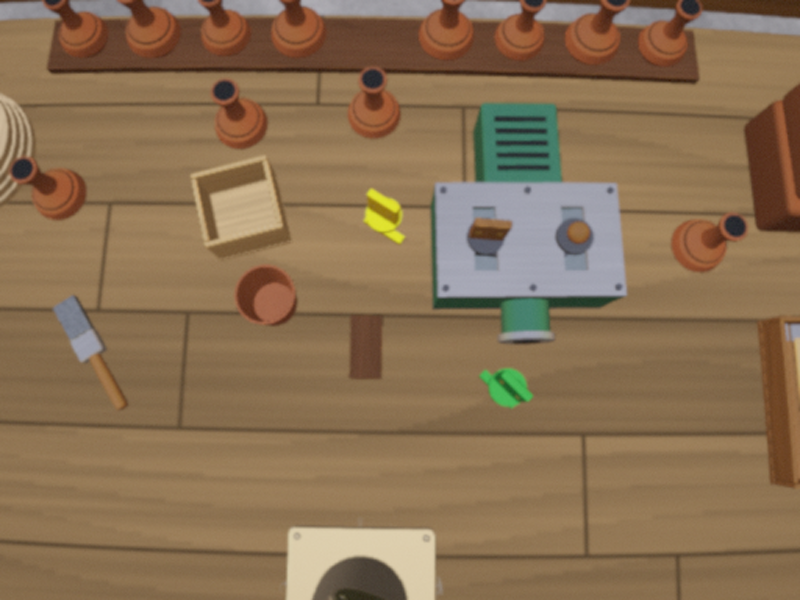

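Candidates, in the 800×600 views (scene / top):
- Brown flat handle on the mill, (298,283) / (489,228). This is the scraper: wooden flat handle, hung in a guard slot.
- Green look-alike, (285,215) / (508,388), and yellow look-alike, (393,320) / (383,212). The task excludes both colours.
- Round knob, (217,296) / (578,232). This is the plunger.

I'll confirm in an enlarged crop and measure.

```bash
cat > h.py <<'E'
import cv2,numpy as np
from bench import viewer,sense
def ray(c,uv):
    uv=np.atleast_2d(uv).astype(float)
    K=np.array([[c['fx'],0,c['cx']],[0,c['fy'],c['cy']],[0,0,1]])
    p=cv2.undistortPoints(uv[:,None],K,np.array([c['k1'],0,0,0,0]))[:,0]
    d=np.c_[p,np.ones(len(p))]@c['R']; o=-c['R'].T@c['t']
    return o,d
def cast(c,uv,z):
    o,d=ray(c,uv); return (o+d*((z-o[2])/d[:,2])[:,None])[:,:2]
E
python3 - <<'E'
from h import *
T=cv2.imread("pics/top0.png");S=cv2.imread("pics/scene0.png")
def crop(I,x,y):
    w,h=100 if 0 else 128,96
    J=cv2.resize(I[y:y+h,x:x+w],(400,300),interpolation=cv2.INTER_CUBIC)
    for k in range(0,w,20): cv2.putText(J,str(x+k),(int(k*3.125),8),0,.3,(0,0,255));cv2.line(J,(int(k*3.125),8),(int(k*3.125),14),(0,0,255))
    for k in range(0,h,20): cv2.putText(J,str(y+k),(0,int(k*3.125)+4),0,.3,(0,0,255))
    return J
cv2.imwrite("pics/c1.png",np.vstack([np.hstack([crop(T,275,110),crop(S,105,158)]),np.hstack([crop(T,95,85),crop(S,285,175)])]))
for n,I,roi in(("top",T,(270,110,405,200)),("scene",S,(105,160,228,250))):
    c=viewer.get_calibration(n);x0,y0,x1,y1=roi
    h=cv2.cvtColor(I,cv2.COLOR_BGR2HSV)[y0:y1,x0:x1]
    m=((h[...,1]<50)&(h[...,2]>120)).astype(np.uint8)
    cs=max(cv2.findContours(m,0,1)[0],key=cv2.contourArea)[:,0]+[x0,y0]
    w=cast(c,cs,110).astype(np.float32);print(n,cv2.minAreaRect(w), cv2.contourArea(cs))
E
```

```text
top ((528.9605712890625, -237.51446533203125), (171.549072265625, 272.5825500488281), 0.9801247715950012) 8498.5
scene ((515.893798828125, -237.0146026611328), (199.99314880371094, 271.3218078613281), 1.3039261102676392) 5605.0
```

View pics/c1.png

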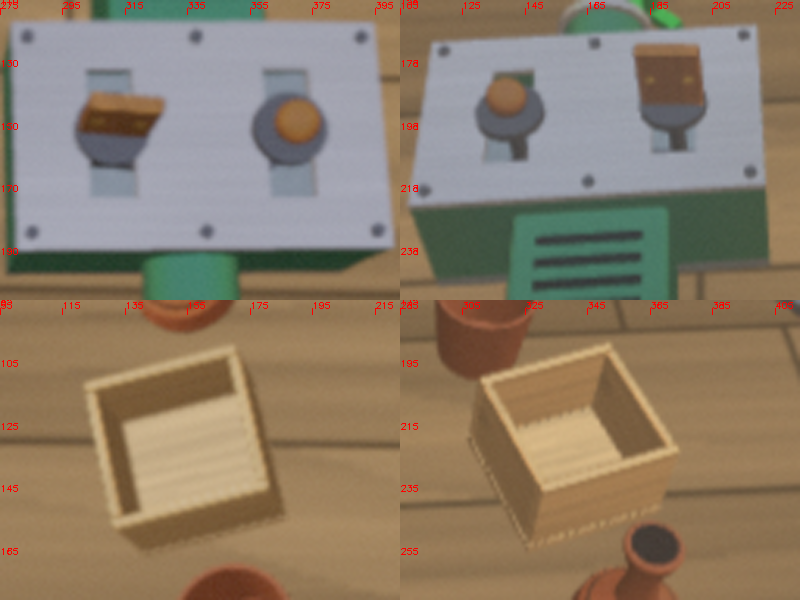

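The crop confirms it: the brown flat handle at top (315,142) and scene (187,175) native pixels is the scraper, in the mill's +y slot. The round knob at top (370,148) is the plunger, and the box is at top (150,130).

```bash
python3 - <<'E'
from h import *
ct,cs=viewer.get_calibration("top"),viewer.get_calibration("scene")
f=lambda p,o:np.array(p)/3.125+np.array(o)
def rep(n,c,p,z):
    w=cast(c,p,z).astype(np.float32);print(n,w.round(1).tolist(),"rect",cv2.minAreaRect(w),"mean",w.mean(0))
rep("hT",ct,f([(92,93),(163,98),(160,110),(88,105)],(275,110)),178)
rep("hS",cs,f([(234,46),(298,46),(301,55),(234,56)],(105,158)),178)
rep("bT",ct,f([(85,85),(235,47),(270,188),(113,227)],(95,85)),85)
rep("bS",cs,f([(82,80),(210,46),(278,150),(141,190)],(285,175)),85)
for s in(0,): 
  rep("collarT",ct,f([(110,132)],(275,110)),118)
E
```

```text
hT [[532.5, -149.5], [530.0, -196.6999969482422], [521.7000122070312, -194.5], [524.0999755859375, -146.6999969482422]] rect ((527.0777587890625, -171.72210693359375), (49.67470932006836, 8.485878944396973), 87.10469818115234) mean [ 527.0624  -171.85858]
hS [[526.9000244140625, -195.0], [529.5, -146.1999969482422], [539.0, -143.8000030517578], [537.2999877929688, -194.60000610351562]] rect ((532.9235229492188, -169.436767578125), (51.537353515625, 10.427619934082031), 88.15023803710938) mean [ 533.15643 -169.92734]
bT [[625.0, 267.5], [657.0, 154.60000610351562], [545.2000122070312, 121.69999694824219], [513.5999755859375, 236.8000030517578]] rect ((585.5086669921875, 194.71694946289062), (116.52399444580078, 119.37612915039062), 15.430020332336426) mean [585.22253 195.15607]
bS [[553.2999877929688, 127.5], [522.5999755859375, 239.10000610351562], [631.9000244140625, 269.8999938964844], [663.7999877929688, 156.1999969482422]] rect ((592.9030151367188, 197.60272216796875), (114.17890930175781, 118.07093048095703), 15.660085678100586) mean [592.8942  198.14516]
collarT [[523.7000122070312, -171.1999969482422]] rect ((523.6988525390625, -171.21209716796875), (0.0, 0.0), 0.0) mean [ 523.69885 -171.2121 ]
```

```bash
cat > inc.py <<'E'
import numpy as np
def inc(c,t):
    """c,t=(x,y,z,yaw) commanded / wanted, tool down -> 7-row numbers without the opening"""
    a=np.radians(c[3]);d=np.subtract(t[:3],c[:3])
    s=[d@[np.cos(a),np.sin(a),0],d@[np.sin(a),-np.cos(a),0],-d[2]]
    w=-((t[3]-c[3]+180)%360-180)
    print((np.array(s)/400).round(4).tolist(),round(w/360,4))
def after(c,row):
    a=np.radians(c[3]);s=np.array(row[:3])*400
    return [round(float(v),3) for v in (c[0]+s[0]*np.cos(a)+s[1]*np.sin(a),c[1]+s[0]*np.sin(a)-s[1]*np.cos(a),c[2]-s[2],c[3]-row[3]*360)]
E
python3 -c "
from inc import *
c=(196.56,566.895,231.292,160.875);inc(c,(362,198,290,87.5))"
```

```text
[-0.6929, -0.7358, -0.1468] 0.2038
```

Emit:
carry_out(increments=[-0.69,-0.74,-0.15,0,0,0.2,1,-0.69,-0.74,-0.15,0,0,0.2,1,-0.69,-0.74,-0.15,0,0,0.2,1,-0.69,-0.74,-0.15,0,0,0.2,1,-0.69,-0.74,-0.15,0,0,0.2,1,-0.69,-0.74,-0.15,0,0,0.2,1,-0.69,-0.74,-0.15,0,0,0.2,1,-0.69,-0.74,-0.15,0,0,0.2,1,-0.69,-0.74,-0.15,0,0,0.2,1,-0.69,-0.74,-0.15,0,0,0.2,1])

```text
time: 1.35
tool_pos: [359.8, 197.6, 290.9]
tcp_rot: [-179.9, 0.0, 89.0]
ft_force: [-0.0, -0.0, -0.9]
finger_gap: 85.5
grip_force: 0.0
```

```bash
python3 -c "
from inc import *
c=after((196.56,566.895,231.292,160.875),(-.69,-.74,-.15,.2));print(c);inc(c,(529,-171,280,87.5))"
```

```text
[360.348, 196.806, 291.292, 88.875]
[-0.9111, 0.4396, 0.0282] 0.0038
```

Emit:
carry_out(increments=[-0.91,0.44,0.03,0,0,0.004,1,-0.91,0.44,0.03,0,0,0.004,1,-0.91,0.44,0.03,0,0,0.004,1,-0.91,0.44,0.03,0,0,0.004,1,-0.91,0.44,0.03,0,0,0.004,1,-0.91,0.44,0.03,0,0,0.004,1,-0.91,0.44,0.03,0,0,0.004,1,-0.91,0.44,0.03,0,0,0.004,1,-0.91,0.44,0.03,0,0,0.004,1,-0.91,0.44,0.03,0,0,0.004,1])

```text
time: 2.6
tool_pos: [529.2, -169.0, 279.5]
tcp_rot: [180.0, -0.0, 87.6]
ft_force: [-0.1, 0.1, 0.3]
finger_gap: 85.2
grip_force: 0.0
```

```bash
python3 - <<'E'
from h import *
from inc import *
print(after((360.348,196.806,291.292,88.875),(-.91,.44,.03,.004)))
c=viewer.get_calibration("wrist");s=sense();I=viewer.snapshot("wrist")[:,:,::-1]
print(s['tool_pos'],s['tcp_rot'])
np.save("wc.npy",c,allow_pickle=True)
cv2.imwrite("pics/w1.png",I)
E
```

```text
[529.167, -170.579, 279.292, 87.435]
[ 529.18804681 -169.04084508  279.4611043 ] [ 1.79989307e+02 -1.00339711e-02  8.75579753e+01]
```

View pics/w1.png

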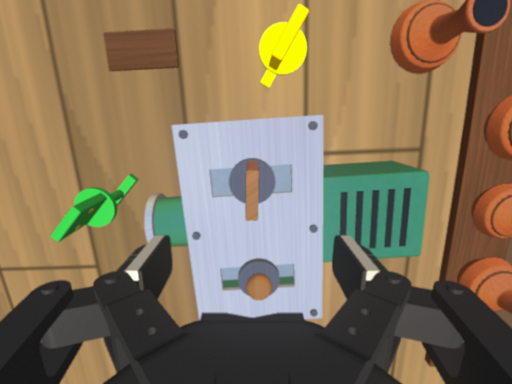

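The wrist view shows the handle at (252,165–220), the collar at (252,181), the knob at (259,287), and the plate from (175,125) to (323,318).

```bash
python3 - <<'E'
from h import *
c=np.load("wc.npy",allow_pickle=True).item();I=cv2.imread("pics/w1.png")
h=cv2.cvtColor(I,cv2.COLOR_BGR2HSV)
m=((h[...,0]<20)&(h[...,1]>90)).astype(np.uint8);m[:140]=0;m[240:]=0;m[:,:225]=0;m[:,275:]=0
k=max(cv2.findContours(m,0,1)[0],key=cv2.contourArea)[:,0]
print("px",k.min(0),k.max(0));w=cast(c,k,178).astype(np.float32);print(cv2.minAreaRect(w))
for r in range(156,224,6): print(r,np.where(m[r])[0][[0,-1]] if m[r].any() else 0, h[r,252],end=' ')
# screws & plate
m=((h[...,1]<50)&(h[...,2]>120)).astype(np.uint8);m[:,:165]=0;m[:,330:]=0;m[:105]=0;m[330:]=0
d=((h[...,2]<130)&(h[...,1]<90)).astype(np.uint8);
for a in cv2.findContours(d,0,1)[0]:
    A=cv2.contourArea(a);x,y,w_,h_=cv2.boundingRect(a)
    if 15<A<120 and 170<x<330 and 110<y<325: print("\nscrew",x+w_/2,y+h_/2,A,cast(c,[(x+w_/2-.5,y+h_/2-.5)],110).round(1))
    if 500<A<4000 and 170<x<330: print("collar?",x,y,w_,h_)
print("collarW",cast(c,[(252.5,181)],118))
print("slot", cast(c,[(210.5,170),(291.5,164),(291.5,191),(210.5,197)],110))
E
```

```text
px [246 161] [258 219]
((529.1563110351562, -168.60108947753906), (56.25004577636719, 11.138185501098633), 87.20292663574219)
156 0 [113  38 220] 162 [248 256] [ 12 143 143] 168 [247 257] [ 12 140 144] 174 [246 258] [ 14 128 184] 180 [246 258] [ 13 128 183] 186 [246 257] [ 13 125 177] 192 [246 257] [ 14 124 169] 198 [246 257] [ 13 124 175] 204 [247 256] [ 13 125 172] 210 [246 256] [ 13 124 175] 216 [246 256] [ 14 121 169] 222 0 [112  38 219] 
screw 314.0 312.5 16.5 [[ 605.7 -362.6]]
collar? 222 259 72 35

screw 197.0 235.5 21.5 [[ 456.5 -240.9]]

screw 313.5 228.5 22.5 [[ 602.5 -237.8]]

screw 375.0 169.0 26.5 [[ 673.9 -165.7]]
collar? 230 159 44 44

screw 183.5 134.5 30.0 [[ 453.2 -116.5]]

screw 313.0 125.5 33.5 [[ 599.9 -113. ]]
collarW [[ 529.72820427 -172.76790343]]
slot [[ 481.003431   -159.22389105]
 [ 576.01379842 -156.24193587]
 [ 575.86803275 -188.87014982]
 [ 478.25184948 -192.11992269]]
```

```bash
python3 -c "
from inc import *
from bench import sense
s=sense();print(s['tool_pos'],s['tcp_rot'])
inc((529.167,-170.579,279.292,87.435),(529,-171.5,128,87.3))"
```

```text
[ 529.18096413 -169.22351969  279.61883415] [1.79976122e+02 2.92678447e-04 8.75468520e+01]
[-0.0023, -0.0003, 0.3782] 0.0004
```

Emit:
carry_out(increments=[-0.005,0,0.1,0,0,0,1,-0.005,0,0.2,0,0,0,1,-0.005,0,0.27,0,0,0,1,-0.005,0,0.33,0,0,0,1,-0.005,0,0.378,0,0,0,1,-0.005,0,0.378,0,0,0,1,-0.005,0,0.378,0,0,0,-1,-0.005,0,0.378,0,0,0,-1,-0.005,0,0.378,0,0,0,-1,-0.005,0,0.378,0,0,0,-1], force=60)

```text
time: 3.9
tool_pos: [529.2, -172.7, 128.5]
tcp_rot: [180.0, 0.0, 87.4]
ft_force: [-3.9, 0.3, 3.5]
finger_gap: 12.0
grip_force: 2.9
```

```bash
python3 -c "
from inc import *
c=after((529.167,-170.579,279.292,87.435),(-.005,0,.378,0));print(c);inc(c,(528,-173.5,128.1,1.2))
from bench import sense
s=sense();print(s)"
```

```text
[529.077, -172.577, 128.092, 87.435]
[-0.0024, -0.0026, -0.0] 0.2395
{'time': 3.9, 'joint_pos': array([-2.33477832e+01,  4.92507797e+00,  9.89531714e+01, -2.37334493e-03,
        7.60925682e+01, -2.07761093e+01]), 'qd': array([-0.05264269,  0.05054384,  0.30234626, -0.23782891,  0.57391132,
        0.20868988]), 'joint_efforts': array([ 3.89851048e-04, -5.22590232e+01, -4.76850665e+01,  7.72901787e-02,
       -1.86389009e-01, -1.16901076e-02]), 'tool_pos': array([ 529.23728116, -172.69861745,  128.49725442]), 'tcp_rot': array([1.79973532e+02, 1.25057687e-02, 8.74288931e+01]), 'ft_force': array([-3.91588976,  0.31638416,  3.48222064]), 'wrist_torque': array([-0.06588044,  0.8547775 , -0.0665193 ]), 'grip_force': 2.8811485692858696, 'finger_gap': 12.048772086494175}
```

Emit:
carry_out(increments=[0,0,0,0,0,0,-1,0,0,-0.002,0,0,0,-1,-0.002,-0.002,-0.003,0,0,0.03,-1,-0.002,-0.002,-0.003,0,0,0.06,-1,-0.002,-0.002,-0.003,0,0,0.09,-1,-0.002,-0.002,-0.003,0,0,0.12,-1,-0.002,-0.002,-0.003,0,0,0.15,-1,-0.002,-0.002,-0.003,0,0,0.18,-1,-0.002,-0.002,-0.003,0,0,0.21,-1,-0.002,-0.002,-0.003,0,0,0.239,-1], force=60)

```text
time: 5.15
tool_pos: [528.0, -173.0, 128.7]
tcp_rot: [-180.0, 0.0, 1.1]
ft_force: [1.1, 0.1, -2.7]
finger_gap: 11.4
grip_force: 58.3
```

```bash
python3 - <<'E'
from h import *
from inc import *
print(after((529.077,-172.577,128.092,87.435),(-.002,-.002,-.003,.239)))
c=viewer.get_calibration("wrist");I=viewer.snapshot("wrist")[:,:,::-1];s=sense()
print(s['tool_pos'],s['tcp_rot'],s['grip_force'],s['ft_force'],s['wrist_torque'])
cv2.imwrite("pics/w2.png",I)
E
```

```text
[528.242, -173.34, 129.292, 1.395]
[ 527.92617148 -173.05777066  128.67688866] [-1.79965666e+02  4.79976318e-02  5.79021354e-01] 58.32276999950409 [-0.03942551 -0.37404837 -1.49313936] [-0.06056979  0.10038738 -0.00973773]
```

View pics/w2.png

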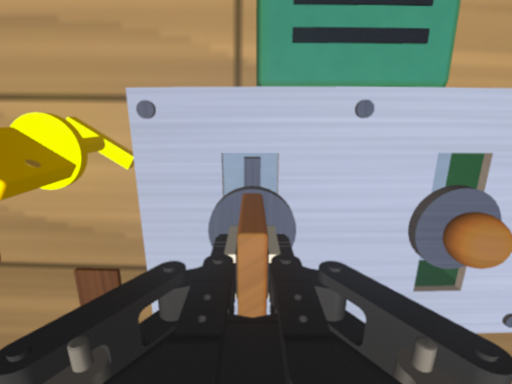

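The foot shows at (252,172), in line and centred in its slot (222–279). Drawing it straight up.

Emit:
carry_out(increments=[0,0,-0.02,0,0,0,-1,0,0,-0.05,0,0,0,-1,0,0,-0.09,0,0,0,-1,0,0,-0.13,0,0,0,-1,0,0,-0.17,0,0,0,-1,0,0,-0.21,0,0,0,-1,0,0,-0.26,0,0,0,-1,0,0,-0.32,0,0,0,-1,0,0,-0.38,0,0,0,-1,0,0,-0.38,0,0,0,-1])

```text
time: 6.45
tool_pos: [529.5, -173.9, 284.5]
tcp_rot: [179.9, -0.3, 1.5]
ft_force: [0.2, -0.5, -3.5]
finger_gap: 11.5
grip_force: 58.5
```

```bash
python3 - <<'E'
from h import *
from inc import *
c=after((528.242,-173.34,129.292,1.395),(0,0,-.38,0));print(c);inc(c,(587,196,281.3,15.5))
I=viewer.snapshot("scene")[:,:,::-1];cv2.imwrite("pics/s2.png",cv2.resize(I[100:270,90:400],(800,439)))
E
```

```text
[528.242, -173.34, 281.292, 1.395]
[0.1693, -0.9195, -0.0] -0.0392
```

View pics/s2.png

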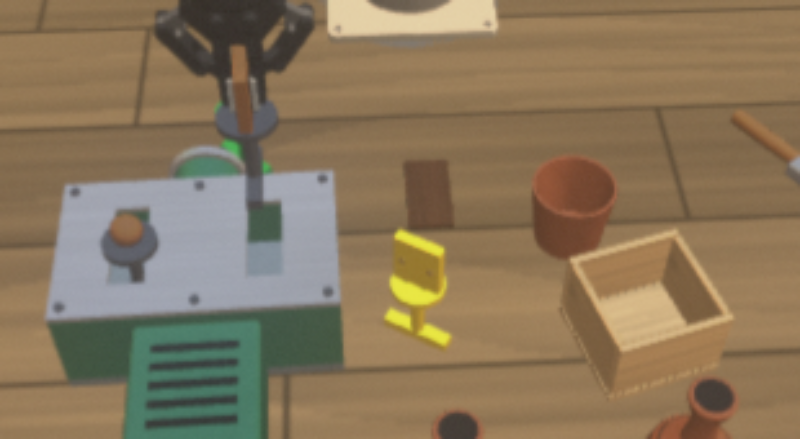

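The scraper is out and upright at (245,130), and the plunger is still in its slot at (128,240). Moving over the box.

Emit:
carry_out(increments=[0.01,-0.05,0,0,0,-0.003,-1,0.03,-0.16,0,0,0,-0.008,-1,0.05,-0.28,0,0,0,-0.013,-1,0.08,-0.42,0,0,0,-0.018,-1,0.1,-0.56,0,0,0,-0.024,-1,0.13,-0.7,0,0,0,-0.03,-1,0.15,-0.82,0,0,0,-0.035,-1,0.16,-0.89,0,0,0,-0.038,-1,0.17,-0.92,0,0,0,-0.039,-1,0.17,-0.92,0,0,0,-0.039,-1])

```text
time: 7.75
tool_pos: [586.1, 196.9, 280.2]
tcp_rot: [180.0, 0.1, 15.6]
ft_force: [-0.4, -1.0, -2.8]
finger_gap: 11.6
grip_force: 58.9
```

```bash
python3 - <<'E'
from h import *
from inc import *
print(after((528.242,-173.34,281.292,1.395),(.17,-.92,0,-.039)))
viewer.snapshot("top");c=viewer.get_calibration("wrist");I=viewer.snapshot("wrist")[:,:,::-1];s=sense()
print(s['tool_pos'],s['tcp_rot'],s['ft_force'],s['wrist_torque'])
np.save("wc3.npy",c,allow_pickle=True);cv2.imwrite("pics/w3.png",I)
# expected rim from the estimate, for comparison
E
```

```text
[587.263, 196.206, 281.292, 15.435]
[586.44589152 195.42134588 280.78767124] [1.79974758e+02 6.01942447e-02 1.54867409e+01] [-0.95516372 -0.54761677 -1.9438666 ] [-0.02648125  0.05849857 -0.0309592 ]
```

View pics/w3.png

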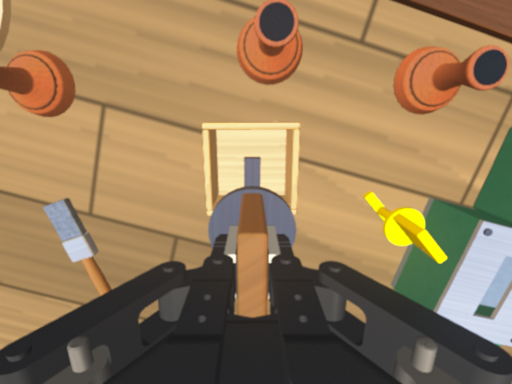

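The far rim of the box shows at (203,124)–(299,124), square to the tool, with the foot tip at (252,158). Checking the offset from the box centre.

```bash
python3 - <<'E'
from h import *
from inc import *
c=np.load("wc3.npy",allow_pickle=True).item()
w=cast(c,[(202.5,123.5),(299.5,123.5)],85);a=np.radians(15.5);x=np.array([np.cos(a),np.sin(a)])
print(w,w.mean(0)-60*x, np.linalg.norm(w[0]-w[1]), np.degrees(np.arctan2(*(w[0]-w[1])[::-1])))
f=cast(c,[(252,157)],187+12);print("foot tip",f,f-35*x)
inc((587.263,196.206,281.292,15.435),(587,196,103,15.5))
E
```

```text
[[629.68104463 268.43190566]
 [661.22607664 154.72845727]] [587.63573344 195.5458789 ] 117.9981492283729 105.50574354792282
foot tip [[621.33687928 203.81563004]] [[587.60981342 194.46228688]]
[-0.0008, 0.0003, 0.4457] -0.0002
```

Emit:
carry_out(increments=[0,0,0.03,0,0,0,-1,0,0,0.09,0,0,0,-1,0,0,0.16,0,0,0,-1,0,0,0.23,0,0,0,-1,0,0,0.3,0,0,0,-1,0,0,0.36,0,0,0,-1,0,0,0.41,0,0,0,-1,0,0,0.435,0,0,0,-1,0,0,0.44,0,0,0,-1,0,0,0.44,0,0,0,-1])

```text
time: 9.1
tool_pos: [587.2, 196.4, 106.2]
tcp_rot: [180.0, -0.1, 15.5]
ft_force: [-0.0, 0.8, -3.2]
finger_gap: 11.2
grip_force: 58.9
```

```bash
python3 -c "
from bench import sense
s=sense();print(s['tool_pos'],s['tcp_rot'],s['ft_force'],s['wrist_torque'],s['grip_force'])"
```

```text
[587.24316427 196.39726468 106.18016561] [ 1.79995416e+02 -7.76811340e-02  1.55269240e+01] [-0.02901931  0.82536875 -3.17881898] [ 0.03080822 -0.04260944 -0.02267142] 58.90337347984314
```

Emit:
carry_out(increments=[0,0,0.001,0,0,0,-1,0,0,0.002,0,0,0,-1,0,0,0.003,0,0,0,-1,0,0,0.004,0,0,0,-1,0,0,0.005,0,0,0,-1,0,0,0.006,0,0,0,-1,0,0,0.007,0,0,0,-1,0,0,0.008,0,0,0,-1,0,0,0.009,0,0,0,-1,0,0,0.009,0,0,0,-1])

```text
time: 10.35
tool_pos: [586.6, 196.3, 101.7]
tcp_rot: [-180.0, -0.0, 15.5]
ft_force: [0.8, 0.9, -3.5]
finger_gap: 11.3
grip_force: 59.1
```

No contact yet. Creeping further.

Emit:
carry_out(increments=[0,0,0.0005,0,0,0,-1,0,0,0.001,0,0,0,-1,0,0,0.0015,0,0,0,-1,0,0,0.002,0,0,0,-1,0,0,0.0025,0,0,0,-1,0,0,0.003,0,0,0,-1,0,0,0.003,0,0,0,-1,0,0,0.003,0,0,0,-1,0,0,0.003,0,0,0,-1,0,0,0.003,0,0,0,-1])

```text
time: 11.6
tool_pos: [586.9, 196.4, 101.7]
tcp_rot: [180.0, -0.0, 15.5]
ft_force: [-4.3, -0.3, 7.7]
finger_gap: 11.6
grip_force: 60.4
```

Emit:
carry_out(increments=[0,0,-0.0005,0,0,0,-1,0,0,-0.001,0,0,0,-1,0,0,-0.001,0,0,0,-1,0,0,-0.001,0,0,0,-1,0,0,-0.001,0,0,0,-0.6,0,0,-0.001,0,0,0,-0.4,0,0,-0.001,0,0,0,-0.2,0,0,-0.001,0,0,0,0,0,0,-0.001,0,0,0,0,0,0,-0.001,0,0,0,0], force=20)

```text
time: 12.85
tool_pos: [586.6, 196.3, 100.9]
tcp_rot: [180.0, 0.0, 15.5]
ft_force: [-0.1, -0.6, -0.0]
finger_gap: 42.6
grip_force: 0.0
```

```bash
python3 - <<'E'
from h import *
s=sense();print(s['ft_force'],s['finger_gap'])
a=viewer.snapshot("wrist")[96:,:,::-1];b=viewer.snapshot("scene")[150:270,260:420,::-1]
cv2.imwrite("pics/rel.png",np.hstack([cv2.resize(a,(400,225)),cv2.resize(b,(400,300))[:225]]) )
E
```

```text
[-0.07441485 -0.64282918 -0.04863848] 42.627721690651846
```

View pics/rel.png

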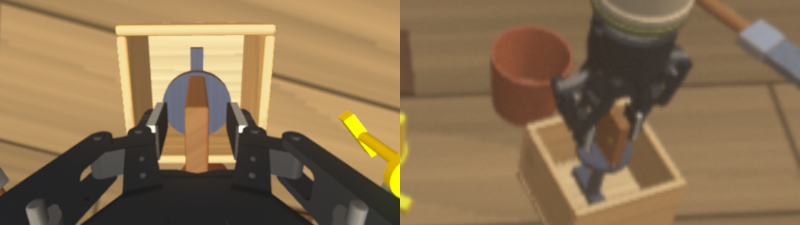

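The scraper stands free in the box, with the foot at (197,60) and the handle at (197,130), and the fingers clear on both sides. Retreating straight up.

Emit:
carry_out(increments=[0,0,-0.02,0,0,0,0,0,0,-0.05,0,0,0,0,0,0,-0.09,0,0,0,0,0,0,-0.14,0,0,0,0,0,0,-0.2,0,0,0,0,0,0,-0.27,0,0,0,0,0,0,-0.34,0,0,0,0,0,0,-0.4,0,0,0,0,0,0,-0.4,0,0,0,0,0,0,-0.4,0,0,0,0])

```text
time: 14.2
tool_pos: [586.4, 196.2, 260.4]
tcp_rot: [-180.0, 0.0, 15.5]
ft_force: [-0.6, -0.3, -0.7]
finger_gap: 42.5
grip_force: 0.0
```

```bash
python3 - <<'E'
from h import *
a=viewer.snapshot("wrist")[:,:,::-1];b=viewer.snapshot("scene")[130:270,90:400,::-1]
cv2.imwrite("pics/end.png",np.hstack([cv2.resize(a,(330,250)),cv2.resize(b,(470,250))]))
E
```

```text
(no output)
```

View pics/end.png

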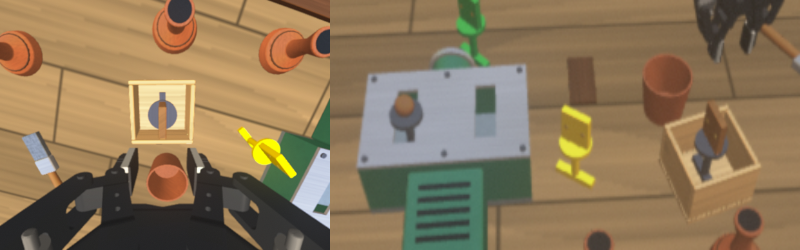

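The scraper stands handle up in the box at (715,145), the plunger is in its slot at (405,110), and the gripper is clear.

```bash
python3 -c "
from bench import order
print(order.hand_in())"
```

```text
the job is handed in; nothing more can be done
None
```

I turned the scraper in line with its slot, drew it straight up and stood it handle up in the tool box; the plunger is still in its slot, and the job was handed in at about 14 s.

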